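# Block the laser, then unlatch and hold up the detector arm

### The job

I want to change the sample under the detector arm. First make the beam safe: take the upright beam-block blade out of its parking rack, slide it edgewise down into the slot in front of the laser head until it is fully home and upright, and let go of it. Then pull the arm's spring latch fully sideways, away from the coupler, lift the arm off its ball with the latch pulled, and finish while still holding it in the gripper, steady, with the coupler about 6 cm above where it sat; leave the blade in its slot and do not disturb the other things on the table.

Things in the scene. Friction and masses are not known exactly. Their poses are not given: they have to be found in the camera images.
- blade: Beam-block blade, loose, about 0.12 kg: dark steel plate 60 mm wide (its y), 6 thick (x), 80 tall (z up), with a black grip bar 12 thick (x), 40 wide (y), 24 tall on its upper edge; 102 mm tall over all. Origin: middle of its lower edge. Starts upright in the rack, standing on its slot floor; may go into the laser's slot either way round.
- blade_grip (a point): Centre of the blade's grip bar, 90 mm above the blade's origin; same axes as the blade.
- rack: Parking rack, fixed: an aluminium foot 60 x 100 x 10 mm with a straight slot along its y, 10 mm wide (x), 68 mm long and 16 mm deep, its floor 10 mm above the table. Origin: centre of its underside. It stands alone on one side (left or right) of the detector arm's stand; the laser is on the other side.
- slot (a point): Centre of the floor of the slot in front of the laser, 10 mm above the table; fixed. z up, y along the slot, x across it, away from the laser. Straight slot: 8 mm wide (x), 68 long (y), 22 deep; above that the long sides flare to 24 mm at the mouth, 34 mm above the slot floor.
- ball (a point): Centre of the 25 mm steel ball, 73 mm above the table; fixed to the arm's stand (aluminium base plate 290 x 80 x 12 mm). z up; x points along the arm from ball to hinge, roughly away from the robot. The hinge axis is level, parallel to this y, 200 mm from the ball along +x and 17 mm higher than the ball's centre.
- tongue: Hinged detector arm, about 0.55 kg: aluminium bar with a black detector box on top (50 x 44 mm, top at 145 mm, 115 mm from the ball); at its free end the grey coupler, 52 (x) by 46 (y) mm, top at 107 mm, covers the ball. Origin on the hinge axis; axes as the ball's when down, turning about y as the free end rises (0.6 rad at most). It falls back if let go.
- socket (a point): Point of the arm, at the coupler, that coincides with the ball's centre while the arm is down; its height above the ball point is how far the coupler is raised.
- latch (a joint): Travel (m) of the spring latch on the arm: 0 = latched (pawl caught under the flange of the ball's stud, arm cannot rise), 0.014 = fully aside, at a stop. Moves along the arm's +y, away from the coupler; the pawl is clear from 0.007 on. The spring pulls back with 3.6 N at 0, 7.8 N at 0.014. Once the arm is up the latch may go back.
- latch_grip (a point): Grip point of the latch, on the arm: upright steel fin 12 mm thick (arm's y), 26 wide (arm's x), 78 tall, on a thin rod, its middle 70 mm to the +y side of the ball's centre, 41 mm clear of the coupler's side. The point is on the fin's middle plane, 108 mm above the table at rest, 17 mm below the fin's top. Axes as the arm's.
- lens_mount: Bystander: round lens mount on a post with a 44 mm foot, 92 mm tall, loose. Origin under its foot.
- driver: Bystander: screwdriver with a blue handle, 150 mm long, lying loose.
- jar: Bystander: small closed jar, 40 mm across, 55 mm tall, loose. Origin under its foot.
- holder: Laser head with its slot, fixed. Origin on the table under the slot's centre, axes as the slot's. The grey head (110 x 70 mm, 69 mm tall) stands on the -x side, beginning 40 mm from the slot's centre, its window rim 34 mm from it.
Mind the look-alikes: they are no part of the job. What is shaped like the holder but purple or red is not meant.

How it is judged:
By the outcome, as a careful person would: the job done as asked, in the order asked, and still so for the second after the job is handed in, while the arm keeps its last pose, push and grip.
It also fails if it takes over 58 s, if anything falls off the work surface, if the arm or the gripper's body presses on something with over 40 N, if the wrist force passes 120 N, or if a joint passes its speed limit or range.

### The arm

A 6-joint arm with a two-finger parallel gripper is mounted at the origin on the work surface. World frame = base frame: x ahead of the robot, y to its left, z up, the work surface at z = 0. Lengths are in m, angles in rad, forces in N, time in s.
With the tool pointing down it reaches from about 0.25 to 0.725 m from the base axis. Payload 4 kg.
Tool frame: the origin (TCP) lies where the fingers leave the gripper's body, on its centre line; the fingertips stand 73 mm ahead of it and the grasp point (between the pads) lies 54 mm ahead of it (bot.tips_ahead is the z of the fingertips in the tool frame, in m); z points along the fingers, y is the direction in which the jaws open and shut (so a half turn about z gives the same grasp; the last joint's range is limited). The gripper opens to 85 mm and grips with 20 to 120 N. Pads are 22 mm wide; open, the fingers measure 114 mm over their backs; the gripper's body (76 mm by 85 mm) begins 54 mm behind the grasp point. The pads swing forward as they close: fully open they stand 13 mm farther back than shut.
Start: joints at [1.316, 0.241, 0.005, 1.335, 0, 1.571], TCP at [0.126, 0.484, 0.304] pointing down, gripper open.
Joint ranges: [-2.72, 2.72], [-1.05, 1.87], [-1.09, 1.28], [-1.99, 2.15], [-1.42, 1.44], [-3.14, 3.14]. Speed limits (rad/s): [2.79, 2.79, 3.14, 3.14, 3.14, 3.14].

### API

Orientations are given as a unit quaternion [x, y, z, w].
In Python, from workcell import readout, camera, get_calibration, order, bot gives the robot as it stands.
- The arm moves only by the tool send_rows, never from a script. Its argument "moves" is a list of rows, each a list of 3 entries, a list of its own where there are three numbers: the shift along the tool's x, y, z in mm, then the turn, a rotation vector about the tool's x, y, z in rad, then the finger opening in mm, from 0 to 85.4. In form: [[[dx, dy, dz], [ax, ay, az], grip], ...]. A call has 1 to 12 rows; each row is the pose to reach, as a shift and turn from the pose measured when the call began, along the tool's axes at that moment; what a row does not reach only later rows make up. A row lasts 1/12 s, in which the tool goes at most 41.7 mm and 7.16 degrees, less where a joint would pass 70% of its speed; a pose out of reach is approached as far as the arm can. A call with a gripper value outside its range is refused whole. The fingers move at their own pace and stop on an object; the grip force is fixed at half the most. Time passes only in rows, so rows that repeat a pose let the fingers close. It gives the time, the measured TCP pose, the force and the opening at its end, in the units of the state.
- readout.get_obs(): the state, without advancing time (a new reading comes with each control period).
- camera(name): name is "scene" or "top"; returns the picture (384x512x3 uint8, red, green, blue); there is no depth.
- get_calibration(name): a dict with "fx", "fy", "cx", "cy" (pixels), "k1" (the pictures are not rectified: a ray, as slopes to the right and down, at radius r is drawn at 1 + k1 r^2 times it, then the intrinsics apply), "R" (3x3) and "t" (3): a world point X has camera coordinates R X + t. Camera axes: x right, y down, z forward; pixel columns grow to the right and rows downward; lengths in m; the calibration is good to about 2 mm. A picture is of the moment at which its call begins. get_calibration takes no time and is no camera call.
- order.job_done(): hands the job in, once; it reports no verdict.
The state is a dict: "clock": time; "joint_pos": joint angles; "joint_vel": joint speeds; "tau": joint torques, N m; "eef_pos": TCP position; "tool_rot": TCP orientation; "ft_force": force on the tool from outside, world axes, zero at the start; "ft_torque": the same for the moment, N m; "grip_width": finger opening in m.
Only numpy, scipy, OpenCV 4.12 (cv2) and the standard library are available. Lean on these libraries where they do the work, as an engineer would, in place of code of your own. Each camera call takes 0.05 s, during which the arm holds its last target. There are 200 camera calls.

## Working session

There is one attempt and no reset: what is moved stays moved. The work goes in short steps, Python scripts to look and compute and a tool call to move; the robot and the scene stay as the last step left them, time stands still between calls to the robot, and variables do not carry over. Pictures are saved under pics/ and viewed, about 8 in all and at most 12, crops included, and the job is handed in when it is done.

Besides the shell and the picture viewer there is one more tool, called after "Call:" by a JSON object that holds its "api" and its "payload", one argument or row to a line. send_rows: Moves the arm, as the interface text tells. Its arguments: {"type":"object","properties":{"moves":{"type":"array","items":{"type":"array"}}},"required":["moves"]}

```bash
ls; mkdir -p pics; python3 - <<'E'
from workcell import readout,camera,get_calibration,bot
import cv2
print(readout.get_obs(), bot.tips_ahead)
for n in("scene","top"):
    im=camera(n); cv2.imwrite(f"pics/{n}0.png",cv2.resize(im[:,:,::-1],(800,600),interpolation=cv2.INTER_CUBIC)); cv2.imwrite(f"pics/{n}0raw.png",im[:,:,::-1])
    print(n,get_calibration(n))
E
```

```text
pics
{'clock': 0.0, 'joint_pos': array([ 1.31601129e+00,  2.41386009e-01,  3.70863018e-03,  1.33516641e+00,
       -1.31842180e-05,  1.57078984e+00]), 'joint_vel': array([-0.00022745,  0.0009471 ,  0.00037999,  0.00099073,  0.00200448,
       -0.00013639]), 'tau': array([-7.69977723e-04, -3.72318649e+01,  2.52407974e+01,  1.68123795e-02,
       -2.01042649e-04,  5.52597712e-06]), 'eef_pos': array([0.12590128, 0.48339585, 0.3030203 ]), 'tool_rot': array([ 1.27044937e-01,  9.91896434e-01, -1.01627341e-03, -1.23527949e-04]), 'ft_force': array([-0.63434721, -0.46395233, -0.42962957]), 'ft_torque': array([0.02483699, 0.04552585, 0.00732235]), 'grip_width': 0.08496201499251411} 0.0726
scene {'fx': 398.8038037956546, 'fy': 398.8038037956546, 'cx': 251.1174795603074, 'cy': 191.62904856791553, 'k1': -0.08911535451040882, 'R': array([[-0.65305193,  0.757244  , -0.01023281],
       [ 0.46939154,  0.39412873, -0.79014817],
       [-0.59430191, -0.52081098, -0.61283045]]), 't': array([ 0.4427637 , -0.19127846,  1.40435834])}
top {'fx': 480.5171411532561, 'fy': 480.5171411532561, 'cx': 257.6736470917653, 'cy': 192.86727137322885, 'k1': -0.06672468347436009, 'R': array([[ 0.00724526, -0.99977716,  0.01982743],
       [-0.99300333, -0.0095304 , -0.11770114],
       [ 0.11786387, -0.01883593, -0.9928511 ]]), 't': array([-0.08213465,  0.57953753,  1.47379419])}
```

View pics/scene0.png

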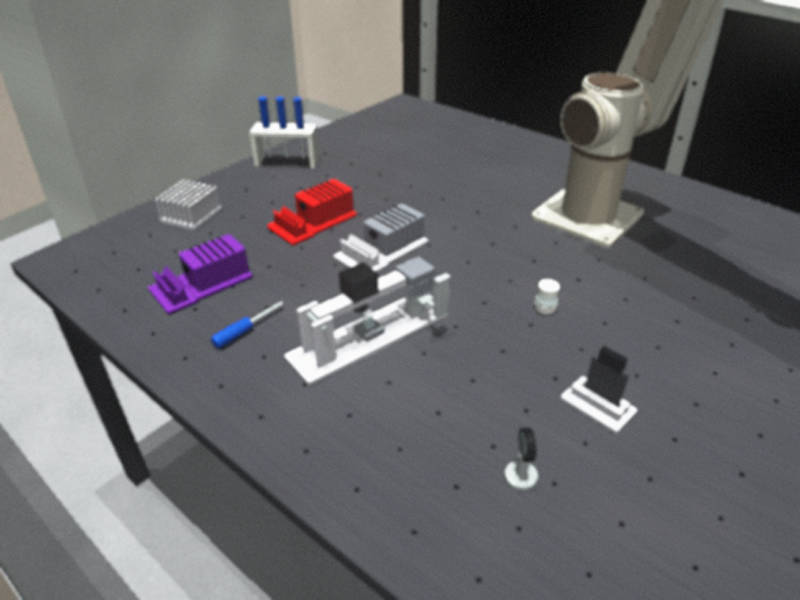

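View pics/top0.png

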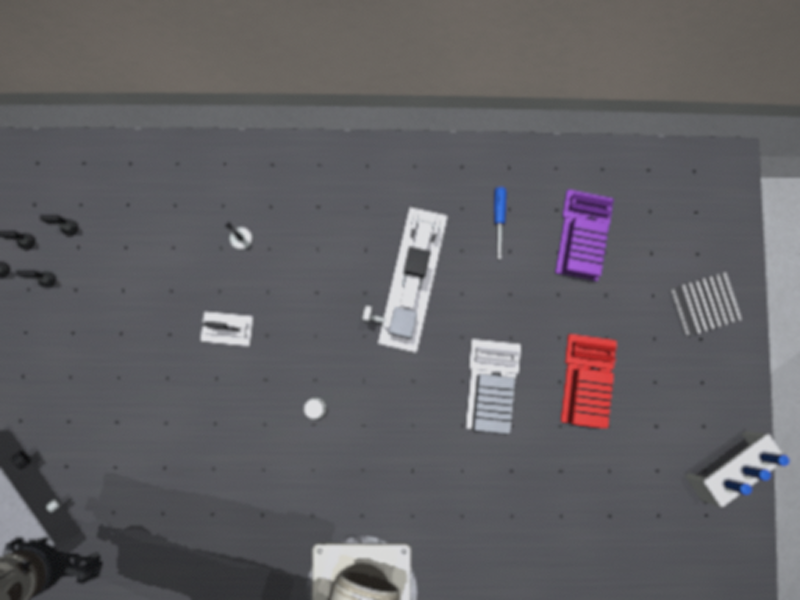

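```bash
cat > h.py <<'E'
import cv2,numpy as np
def tile(im,x0,y0,w,h,s):
    t=cv2.resize(im[y0:y0+h,x0:x0+w],(w*s,h*s),interpolation=cv2.INTER_CUBIC)
    for x in range(x0-x0%10+10,x0+w,10):
        cv2.line(t,((x-x0)*s+s//2,0),((x-x0)*s+s//2,5),(0,255,255),1); cv2.putText(t,str(x),((x-x0)*s-8,15),0,.33,(0,255,255),1)
    for y in range(y0-y0%10+10,y0+h,10):
        cv2.line(t,(0,(y-y0)*s+s//2),(5,(y-y0)*s+s//2),(0,255,255),1); cv2.putText(t,str(y),(6,(y-y0)*s+s//2+4),0,.33,(0,255,255),1)
    return t
def montage(im,specs,out):
    c=np.zeros((600,800,3),np.uint8)
    for (px,py,*sp) in specs:
        t=tile(im,*sp); t=t[:600-py,:800-px]; c[py:py+t.shape[0],px:px+t.shape[1]]=t
    cv2.imwrite(out,c)
E
python3 - <<'E'
import cv2
from h import *
a=cv2.imread('pics/top0raw.png'); b=cv2.imread('pics/scene0raw.png')
montage(a,[(0,0,124,194,42,32,6),(0,200,294,212,44,66,6),(270,0,228,128,64,100,6),],'pics/m1.png')
montage(b,[(0,0,355,218,56,60,5),(0,305,210,126,68,58,5),(345,0,178,160,114,86,4)],'pics/m2.png')
E
```

```text
(no output)
```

View pics/m1.png

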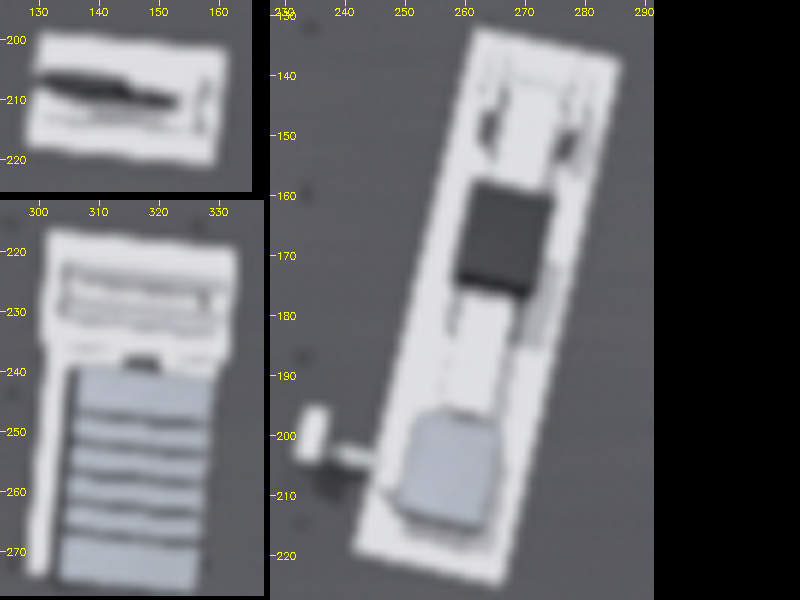

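View pics/m2.png

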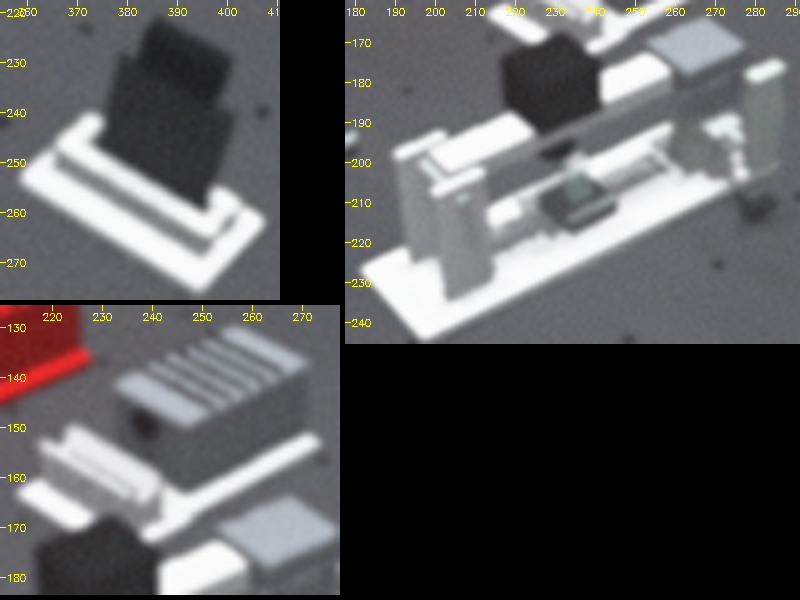

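```bash
cat >> h.py <<'E'
from workcell import get_calibration
from scipy.optimize import least_squares
C={n:get_calibration(n) for n in("scene","top")}
def proj(n,X):
    c=C[n]; p=np.asarray(X)@c["R"].T+c["t"]; s=p[:,:2]/p[:,2:]; s=s*(1+c["k1"]*(s**2).sum(1,keepdims=True))
    return s*c["fx"]+[c["cx"],c["cy"]]
T={'tr':(0,0,124,194,6),'th':(0,200,294,212,6),'ts':(270,0,228,128,6),'sr':(0,0,355,218,5),'sh':(0,305,210,126,5),'ss':(345,0,178,160,4)}
def raw(k,p):
    a=T[k]; p=np.asarray(p,float); return (p-[a[0],a[1]]+.5)/a[4]-.5+[a[2],a[3]]
def fit(name,obs,g,zfree=True):
    # obs: (tile, pix, local xyz)
    def f(q):
        c,s=np.cos(q[2]),np.sin(q[2]); r=[]
        for k,p,l in obs:
            X=[[q[0]+c*l[0]-s*l[1],q[1]+s*l[0]+c*l[1],l[2]+(q[3] if zfree else 0)]]
            r.append((proj('top' if k[0]=='t' else 'scene',X)[0]-raw(k,p)))
        return np.concatenate(r)
    s=least_squares(f,g,loss='soft_l1'); print(name,s.x.round(4),'deg',np.degrees(s.x[2]).round(2)); print(f(s.x).reshape(-1,2).round(1).tolist()); return s.x
E
cat > m.py <<'E'
from h import *
H=lambda x0,x1,hy,z:[(x0,hy,z),(x0,-hy,z),(x1,-hy,z),(x1,hy,z)]
# top image: up=+x, left=+y
hd=H(-.04,-.15,.035,.069)
obs=[('th',p,l) for p,l in zip([(78,366),(213,376),(196,592),(60,578)],hd)]
# scene: camera looks -x-y. left=?
print(proj('scene',[[.45,-.1,.07],[.45,-.2,.07],[.35,-.2,.07],[.35,-.1,.07]]).round())
obs+=[('sh',p,l) for p,l in zip([(190,428),(115,382),(235,325),(308,362)],hd)]
fit('head',obs,[.5,-.2,0,0])
cp=H(.026,-.026,.023,.107)
o=[('ts',p,l) for p,l in zip([(417,410),(502,420),(487,528),(400,500)],cp)]
o+=[('ss',p,l) for p,l in zip([(692,72),(648,42),(697,18),(745,45)],cp)]
fit('coupler',o,[.5,0,0,0])
fit('base',[('ts',p,l) for p,l in zip([(477,28),(621,62),(500,583),(354,547)],H(.145,-.145,.04,.012))],[.6,0,0],False)
fit('finTop',[('ts',(313,430),(0,0,.125)),('ss',(767,70),(0,0,.125))],[.5,0,0,0])
fit('gripTop',[('tr',(80,82),(0,0,.112)),('sr',(190,40),(0,0,.112))],[.5,.3,0,0])
fit('rackfoot',[('tr',p,l) for p,l in zip([(41,33),(228,51),(213,166),(26,146)],H(.03,-.03,.05,.010))],[.5,.3,0],False)
bl=[((232,58),(0,.02,.112)),((155,18),(0,-.02,.112)),((235,105),(0,.03,.09)),((122,55),(0,-.03,.09))]
fit('blade',[('sr',p,l) for p,l in bl]+[('tr',(35,80),(0,.02,.112)),('tr',(178,102),(0,-.03,.09))],[.5,.3,0,0])
E
python3 m.py
```

```text
[[276. 166.]
 [250. 154.]
 [271. 141.]
 [297. 151.]]
head [ 0.473  -0.2635 -0.0838 -0.002 ] deg -4.8
[[-0.5, -0.2], [-0.2, 0.2], [-0.2, 0.5], [-0.4, 0.8], [-0.8, -0.4], [-1.1, 0.6], [-0.6, -0.1], [0.2, -0.1]]
coupler [ 0.5336 -0.0755 -0.142   0.0012] deg -8.14
[[-0.9, -0.2], [0.1, 0.5], [0.1, -0.3], [-0.7, 2.0], [-1.1, 0.5], [-1.8, 0.5], [0.3, -0.8], [0.1, -0.4]]
base [ 0.6314 -0.0977 -0.2227] deg -12.76
[[0.1, -0.2], [0.1, -0.3], [0.1, 0.1], [-0.2, 0.3]]
finTop [ 0.5484 -0.0061  0.0077  0.0021] deg 0.44
[[-0.7, 0.4], [-0.8, -0.1]]
gripTop [ 0.5239  0.2828 -0.0009  0.0027] deg -0.05
[[-0.4, 0.2], [-0.3, -0.0]]
rackfoot [ 0.5247  0.2807 -0.0928] deg -5.32
[[-0.0, 0.0], [-0.1, 0.2], [0.1, -0.2], [0.0, -0.1]]
blade [ 0.521   0.2825 -0.0901  0.0011] deg -5.16
[[-0.5, 0.5], [-0.8, -0.1], [0.7, 0.5], [0.1, -2.4], [0.6, 0.9], [-5.0, -0.5]]
```

```bash
cat >> h.py <<'E'
from scipy.spatial.transform import Rotation as Ro
from workcell import readout
def rel(pos,yaw,R=None):
    """shift mm / rotvec to world TCP pos, tool down with tool-y at yaw(deg)"""
    o=readout.get_obs(); R0=Ro.from_quat(o['tool_rot'])
    if R is None:
        c,s=np.cos(np.radians(yaw)),np.sin(np.radians(yaw)); y=np.array([c,s,0]); z=np.array([0,0,-1.]); R=Ro.from_matrix(np.stack([np.cross(y,z),y,z],1))
    print((R0.inv().apply(np.array(pos)-o['eef_pos'])*1000).round(1).tolist(),(R0.inv()*R).as_rotvec().round(4).tolist())
def show():
    o=readout.get_obs(); R=Ro.from_quat(o['tool_rot']).as_matrix()
    print('t',round(o['clock'],2),'pos',o['eef_pos'].round(4),'yaw',np.degrees(np.arctan2(R[1,1],R[0,1])).round(2),'z',R[:,2].round(4),'F',o['ft_force'].round(1),'g',round(o['grip_width'],4),'q',o['joint_pos'].round(2))
def unproj(n,px,z):
    c=C[n]; K=np.array([[c['fx'],0,c['cx']],[0,c['fx'],c['cy']],[0,0,1]])
    s=cv2.undistortPoints(np.asarray(px,float).reshape(-1,1,2),K,np.array([c['k1'],0,0,0,0])).reshape(-1,2)
    d=np.c_[s,np.ones(len(s))]@c['R']; o=-c['R'].T@c['t']; return o+d*((z-o[2])/d[:,2])[:,None]
def rect(im,x0,y0,w,h,thr,z,val):
    v=val(im[y0:y0+h,x0:x0+w].astype(np.float32)); v=cv2.resize(v,None,fx=8,fy=8,interpolation=cv2.INTER_CUBIC)
    cs,_=cv2.findContours((v>thr).astype(np.uint8),cv2.RETR_EXTERNAL,cv2.CHAIN_APPROX_NONE); c=max(cs,key=cv2.contourArea).reshape(-1,2)
    W=unproj('top',(c+.5)/8-.5+[x0,y0],z)[:,:2]*1000
    r=cv2.minAreaRect(W.astype(np.float32)); print('ctr',np.round(r[0],1),'size',np.round(r[1],1),'ang',round(r[2],2))
E
python3 - <<'E'
from h import *
im=cv2.imread('pics/top0raw.png')
br=lambda a:a.min(2)
rect(im,124,194,42,32,150,.010,br)
rect(im,300,236,34,42,12,.069,lambda a:a[:,:,0]-a[:,:,2])
rect(im,250,192,26,30,12,.107,lambda a:a[:,:,0]-a[:,:,2])
rect(im,294,212,40,23,150,.010,br)
print(im[255,318],im[226,318],im[206,145],im[230,290])
rel([.522,.2826,.26],-5.2); show()
E
```

```text
ctr [525.1 281. ] size [102.3  63. ] ang 84.77
ctr [ 406.7 -258.5] size [69.  53.2] ang 83.87
ctr [533.1 -75.6] size [44.2 50.9] ang 76.07
ctr [ 476.3 -265.6] size [102.6  57.7] ang 85.13
[181 171 166] [162 156 156] [204 201 201] [98 94 93]
[-433.9, -94.4, 43.3] [-0.0016, 0.0014, 1.4068]
t 0.1 pos [0.1259 0.4834 0.3031] yaw 75.4 z [-5.0e-04 -1.9e-03 -1.0e+00] F [-0.2  0.3 -0.4] g 0.085 q [ 1.32  0.24  0.    1.34 -0.    1.57]
```

Call:
{"api": "send_rows", "payload": {
  "moves": [
    [[-434,-94,43],[0,0,1.407],85],
    [[-434,-94,43],[0,0,1.407],85],
    [[-434,-94,43],[0,0,1.407],85],
    [[-434,-94,43],[0,0,1.407],85],
    [[-434,-94,43],[0,0,1.407],85],
    [[-434,-94,43],[0,0,1.407],85],
    [[-434,-94,43],[0,0,1.407],85],
    [[-434,-94,43],[0,0,1.407],85],
    [[-434,-94,43],[0,0,1.407],85],
    [[-434,-94,43],[0,0,1.407],85],
    [[-434,-94,43],[0,0,1.407],85],
    [[-434,-94,43],[0,0,1.407],85]
  ]
}}

```text
clock: 1.1
eef_pos: [0.5266, 0.2794, 0.2582]
tool_rot: [0.742, 0.67, -0.001, 0.001]
ft_force: [-0.8, -0.1, -0.3]
grip_width: 0.0851
```

```bash
python3 - <<'E'
from h import *
show(); rel([.5235,.2826,.200],-5.2); rel([.5235,.2826,.155],-5.2)
E
```

```text
t 1.1 pos [0.5266 0.2794 0.2582] yaw -5.86 z [-3.e-04 -4.e-03 -1.e+00] F [-0.8 -0.1 -0.3] g 0.0851 q [ 0.49  0.45  0.19  1.31 -0.    2.16]
[3.1, -3.4, 58.2] [0.0001, 0.004, -0.0116]
[3.3, -3.4, 103.2] [0.0001, 0.004, -0.0116]
```

Call:
{"api": "send_rows", "payload": {
  "moves": [
    [[3,-3.4,30],[0,0.004,-0.012],70],
    [[3,-3.4,58],[0,0.004,-0.012],60],
    [[3,-3.4,58],[0,0.004,-0.012],50],
    [[3,-3.4,80],[0,0.004,-0.012],50],
    [[3,-3.4,100],[0,0.004,-0.012],50],
    [[3,-3.4,103],[0,0.004,-0.012],50],
    [[3,-3.4,103],[0,0.004,-0.012],50]
  ]
}}

```text
clock: 1.68
eef_pos: [0.5225, 0.2821, 0.1545]
tool_rot: [0.738, 0.675, -0.002, -0.0]
ft_force: [0.2, -0.6, -0.3]
grip_width: 0.0502
```

```bash
python3 - <<'E'
from h import *
from workcell import camera
show(); rel([.5235,.2826,.1545],-5.2)
a=camera('scene')[:,:,::-1];b=camera('top')[:,:,::-1]
cv2.imwrite('pics/s1raw.png',a);cv2.imwrite('pics/t1raw.png',b)
c=np.zeros((600,800,3),np.uint8);c[:,:400]=tile(a,345,190,80,120,5);c[:400,400:]=tile(b,108,170,80,80,5);cv2.imwrite('pics/c1.png',c)
E
```

```text
t 1.68 pos [0.5225 0.2821 0.1545] yaw -5.16 z [-0.0028 -0.0016 -1.    ] F [ 0.2 -0.6 -0.3] g 0.0502 q [ 0.49  0.53  0.03  1.07 -0.    2.16]
[0.6, 0.9, -0.0] [-0.0027, 0.0018, 0.0008]
```

View pics/c1.png

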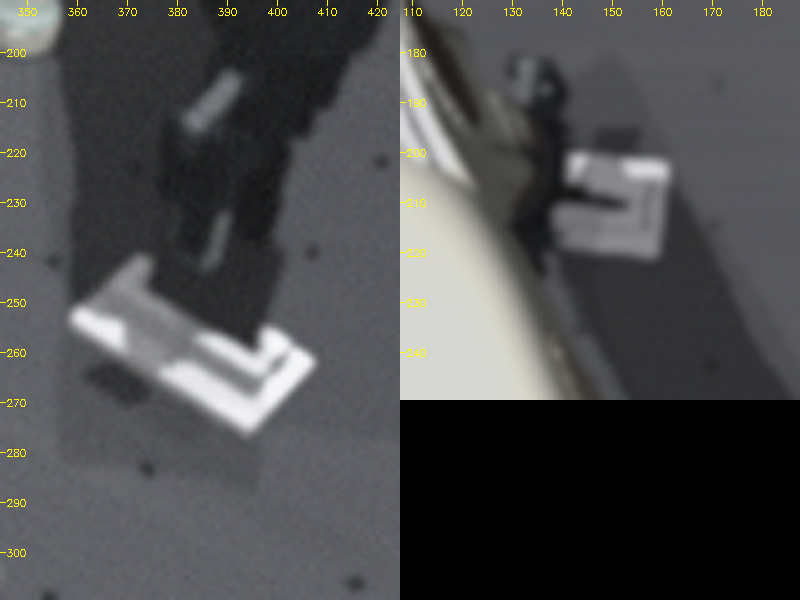

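Call:
{"api": "send_rows", "payload": {
  "moves": [
    [[0.6,0.9,0],[-0.003,0.002,0],30],
    [[0.6,0.9,0],[-0.003,0.002,0],20],
    [[0.6,0.9,0],[-0.003,0.002,0],14],
    [[0.6,0.9,0],[-0.003,0.002,0],8],
    [[0.6,0.9,0],[-0.003,0.002,0],5],
    [[0.6,0.9,0],[-0.003,0.002,0],5],
    [[0.6,0.9,0],[-0.003,0.002,0],5],
    [[0.6,0.9,0],[-0.003,0.002,0],5]
  ]
}}

```text
clock: 2.45
eef_pos: [0.5253, 0.2838, 0.1582]
tool_rot: [0.738, 0.675, 0.004, 0.001]
ft_force: [-1.8, -0.1, 5.7]
grip_width: 0.011
```

```bash
python3 - <<'E'
from h import *
show(); p=readout.get_obs()['eef_pos']; rel(p+[0,0,.16],-5.2)
E
```

```text
t 2.45 pos [0.5253 0.2838 0.1582] yaw -5.15 z [ 0.0063  0.0041 -1.    ] F [-1.8 -0.1  5.7] g 0.011 q [0.5  0.52 0.03 1.07 0.   2.16]
[0.8, 0.9, -160.0] [0.0059, -0.0047, 0.0009]
```

Call:
{"api": "send_rows", "payload": {
  "moves": [
    [[0.8,0.9,-10],[0.006,-0.005,0],5],
    [[0.8,0.9,-30],[0.006,-0.005,0],5],
    [[0.8,0.9,-60],[0.006,-0.005,0],5],
    [[0.8,0.9,-90],[0.006,-0.005,0],5],
    [[0.8,0.9,-120],[0.006,-0.005,0],5],
    [[0.8,0.9,-150],[0.006,-0.005,0],5],
    [[0.8,0.9,-160],[0.006,-0.005,0],5],
    [[0.8,0.9,-160],[0.006,-0.005,0],5]
  ]
}}

```text
clock: 3.12
eef_pos: [0.5264, 0.2844, 0.3215]
tool_rot: [0.738, 0.675, 0.003, 0.001]
ft_force: [-0.2, 0.1, -1.5]
grip_width: 0.0113
```

```bash
python3 - <<'E'
from h import *
from workcell import camera
show(); rel([.474,-.2637,.315],-4.9)
E
```

```text
t 3.12 pos [0.5264 0.2844 0.3215] yaw -5.15 z [ 0.0059  0.0028 -1.    ] F [-0.2  0.1 -1.5] g 0.0113 q [ 0.5   0.43  0.32  1.45 -0.    2.16]
[-550.6, -3.0, 4.7] [0.0057, -0.0033, -0.0043]
```

Call:
{"api": "send_rows", "payload": {
  "moves": [
    [[-30,0,4],[0.006,-0.003,0],5],
    [[-65,0,4],[0.006,-0.003,0],5],
    [[-100,0,4],[0.006,-0.003,0],5],
    [[-135,0,4],[0.006,-0.003,0],5],
    [[-170,0,4],[0.006,-0.003,-0.002],5],
    [[-205,0,4],[0.006,-0.003,-0.002],5],
    [[-240,-1,4],[0.006,-0.003,-0.002],5],
    [[-275,-1,4],[0.006,-0.003,-0.004],5],
    [[-310,-2,4],[0.006,-0.003,-0.004],5],
    [[-345,-2,4],[0.006,-0.003,-0.004],5],
    [[-380,-3,4],[0.006,-0.003,-0.004],5],
    [[-415,-3,4],[0.006,-0.003,-0.004],5]
  ]
}}

```text
clock: 4.12
eef_pos: [0.4846, -0.13, 0.3133]
tool_rot: [0.737, 0.676, -0.001, -0.002]
ft_force: [0.6, -0.3, -1.4]
grip_width: 0.0112
```

```bash
python3 - <<'E'
from h import *
show(); rel([.474,-.2637,.255],-4.9)
E
```

```text
t 4.12 pos [ 0.4846 -0.13    0.3133] yaw -4.92 z [-0.0048  0.0015 -1.    ] F [ 0.6 -0.3 -1.4] g 0.0112 q [-0.26  0.24  0.03  1.37  0.    1.39]
[-134.2, 1.2, 58.1] [-0.0049, -0.001, -0.0003]
```

Call:
{"api": "send_rows", "payload": {
  "moves": [
    [[-30,1,2],[-0.005,-0.001,0],5],
    [[-65,1,2],[-0.005,-0.001,0],5],
    [[-95,1,2],[-0.005,-0.001,0],5],
    [[-120,1,10],[-0.005,-0.001,0],5],
    [[-134,1,30],[-0.005,-0.001,0],5],
    [[-134,1,55],[-0.005,-0.001,0],5],
    [[-134,1,58],[-0.005,-0.001,0],5],
    [[-134,1,58],[-0.005,-0.001,0],5],
    [[-134,1,58],[-0.005,-0.001,0],5]
  ]
}}

```text
clock: 4.87
eef_pos: [0.4734, -0.2629, 0.2543]
tool_rot: [0.737, 0.676, -0.0, -0.001]
ft_force: [-0.1, 0.2, -1.1]
grip_width: 0.0105
```

```bash
python3 - <<'E'
from h import *
from workcell import camera
show()
a=camera('scene')[:,:,::-1];b=camera('top')[:,:,::-1]
cv2.imwrite('pics/s2raw.png',a);cv2.imwrite('pics/t2raw.png',b)
c=np.zeros((600,800,3),np.uint8);c[:,:426]=tile(a,205,90,71,100,6);c[:420,426:]=tile(b,285,205,62,70,6)[:,:374];cv2.imwrite('pics/c2.png',c)
E
```

```text
t 4.87 pos [ 0.4734 -0.2629  0.2543] yaw -4.89 z [-0.002   0.0013 -1.    ] F [-0.1  0.2 -1.1] g 0.0105 q [-0.51  0.35  0.02  1.25  0.    1.15]Traceback (most recent call last):
  File "<stdin>", line 6, in <module>
ValueError: could not broadcast input array from shape (420,372,3) into shape (420,374,3)
```

```bash
python3 - <<'E'
from h import *
a=cv2.imread('pics/s2raw.png');b=cv2.imread('pics/t2raw.png')
montage(a,[(0,0,205,90,71,100,6)],'pics/c2.png')
c=cv2.imread('pics/c2.png');c[:420,428:]=tile(b,285,205,62,70,6);cv2.imwrite('pics/c2.png',c)
E
```

```text
(no output)
```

View pics/c2.png

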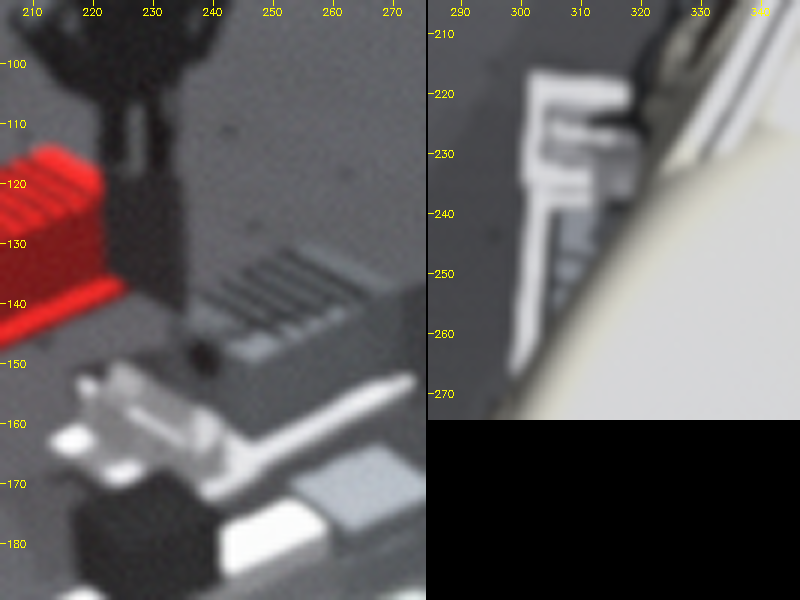

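```bash
python3 - <<'E'
from h import *
y=np.radians(-4.9); ex=np.array([np.cos(y),np.sin(y),0]); ey=np.array([-np.sin(y),np.cos(y),0])
def loc(p,z,k='th'):
    W=unproj('top',[raw(k,p)],z)[0]-[.473,-.2635,0]; return (np.array([W@ex,W@ey])*1000).round(1).tolist()
for p,z in [((47,230),.01),((236,248),.01),((65,265),.044),((225,290),.044),((60,312),.044),((222,330),.044),((78,366),.069),((213,376),.069),((60,578),.069),((196,592),.069)]: print(p,z,loc(p,z))
# intensity profile across slot, averaged along y, from top0, at plane z=.044
im=cv2.imread('pics/top0raw.png')
for z,nm in((.044,'mouth'),(.022,'mid')):
    xs=np.arange(-40,41,2); prof=[]
    for x in xs:
        P=np.array([[.473,-.2635,z]])+ex*x/1000+np.arange(-25,26,2.5)[:,None]*ey/1000
        u=proj('top',P).astype(np.float32); prof.append(cv2.remap(im,u[:,0][None],u[:,1][None],cv2.INTER_CUBIC).mean())
    print(nm,[(int(a),int(b)) for a,b in zip(xs,prof)])
print('blade bottom pred',proj('scene',[np.array([.4734,-.2629,.107])+ey*.03,np.array([.4734,-.2629,.107])-ey*.03]).round(1))
g=np.array([[.473,-.2635,0]]); 
print('mouth scene',[proj('scene',g+ex*a*.012+ey*b*.034+[0,0,.044]).round(1).tolist()[0] for a in(1,-1) for b in(1,-1)])
E
```

```text
(47, 230) 0.01 [31.5, 48.9]
(236, 248) 0.01 [31.3, -52.2]
(65, 265) 0.044 [11.6, 41.6]
(225, 290) 0.044 [6.4, -42.4]
(60, 312) 0.044 [-12.9, 42.2]
(222, 330) 0.044 [-14.4, -42.4]
(78, 366) 0.069 [-40.6, 33.6]
(213, 376) 0.069 [-39.3, -35.4]
(60, 578) 0.069 [-147.5, 33.9]
(196, 592) 0.069 [-148.4, -35.3]
mouth [(-40, 169), (-38, 164), (-36, 168), (-34, 178), (-32, 191), (-30, 203), (-28, 213), (-26, 220), (-24, 221), (-22, 217), (-20, 208), (-18, 194), (-16, 186), (-14, 186), (-12, 188), (-10, 188), (-8, 188), (-6, 192), (-4, 199), (-2, 202), (0, 193), (2, 177), (4, 165), (6, 165), (8, 172), (10, 183), (12, 197), (14, 209), (16, 218), (18, 222), (20, 223), (22, 222), (24, 217), (26, 198), (28, 168), (30, 133), (32, 105), (34, 92), (36, 90), (38, 90), (40, 91)]
mid [(-40, 170), (-38, 164), (-36, 165), (-34, 173), (-32, 185), (-30, 197), (-28, 209), (-26, 217), (-24, 221), (-22, 220), (-20, 213), (-18, 201), (-16, 190), (-14, 185), (-12, 187), (-10, 188), (-8, 187), (-6, 189), (-4, 195), (-2, 201), (0, 200), (2, 189), (4, 173), (6, 164), (8, 166), (10, 175), (12, 186), (14, 200), (16, 212), (18, 219), (20, 222), (22, 223), (24, 222), (26, 215), (28, 196), (30, 164), (32, 130), (34, 104), (36, 92), (38, 90), (40, 91)]
blade bottom pred [[235.7 142.8]
 [222.4 135.7]]
mouth scene [[234.3, 162.6], [219.7, 154.1], [240.1, 159.5], [225.4, 151.2]]
```

```bash
python3 - <<'E'
from h import *
rel([.4722,-.2646,.208],-4.9);rel([.4722,-.2646,.180],-4.9)
E
```

```text
[-1.6, -2.2, 48.1] [0.0017, 0.0006, 0.0008]
[-1.6, -2.2, 76.1] [0.0017, 0.0006, 0.0008]
```

Call:
{"api": "send_rows", "payload": {
  "moves": [
    [[-1.6,-2.2,20],[0.002,0.001,0.001],5],
    [[-1.6,-2.2,40],[0.002,0.001,0.001],5],
    [[-1.6,-2.2,48],[0.002,0.001,0.001],5],
    [[-1.6,-2.2,48],[0.002,0.001,0.001],5],
    [[-1.6,-2.2,56],[0.002,0.001,0.001],5],
    [[-1.6,-2.2,64],[0.002,0.001,0.001],5],
    [[-1.6,-2.2,70],[0.002,0.001,0.001],5],
    [[-1.6,-2.2,74],[0.002,0.001,0.001],5],
    [[-1.6,-2.2,74],[0.002,0.001,0.001],5]
  ]
}}

```text
clock: 5.72
eef_pos: [0.4718, -0.2644, 0.1812]
tool_rot: [0.737, 0.676, -0.0, -0.001]
ft_force: [0.1, 0.3, -1.0]
grip_width: 0.0107
```

```bash
python3 - <<'E'
from h import *
show();rel([.4722,-.2646,.163],-4.9)
E
```

```text
t 5.72 pos [ 0.4718 -0.2644  0.1812] yaw -4.91 z [-0.0017  0.0012 -1.    ] F [ 0.1  0.3 -1. ] g 0.0107 q [-0.51  0.4  -0.1   1.07  0.    1.15]
[-0.2, 0.4, 18.2] [-0.0018, -0.0011, -0.0002]
```

Call:
{"api": "send_rows", "payload": {
  "moves": [
    [[0,0,3],[0,0,0],5],
    [[0,0,6],[0,0,0],5],
    [[0,0,9],[0,0,0],5],
    [[0,0,12],[0,0,0],5],
    [[0,0,12],[0,0,0],5]
  ]
}}

```text
clock: 6.13
eef_pos: [0.472, -0.2644, 0.1688]
tool_rot: [0.737, 0.676, -0.0, -0.001]
ft_force: [1.2, -0.9, -1.5]
grip_width: 0.0109
```

```bash
python3 - <<'E'
from h import *
show()
E
```

```text
t 6.13 pos [ 0.472  -0.2644  0.1688] yaw -4.91 z [-0.0013  0.0013 -1.    ] F [ 1.2 -0.9 -1.5] g 0.0109 q [-0.51  0.42 -0.11  1.04  0.    1.15]
```

Call:
{"api": "send_rows", "payload": {
  "moves": [
    [[0,0,3],[0,0,0],5],
    [[0,0,6],[0,0,0],5],
    [[0,0,9],[0,0,0],5],
    [[0,0,11],[0,0,0],5],
    [[0,0,12],[0,0,0],5],
    [[0,0,12],[0,0,0],5]
  ]
}}

```text
clock: 6.63
eef_pos: [0.4722, -0.2645, 0.1582]
tool_rot: [0.737, 0.676, 0.0, -0.0]
ft_force: [-2.4, 1.1, 7.6]
grip_width: 0.011
```

```bash
python3 - <<'E'
from h import *
show()
E
```

```text
t 6.63 pos [ 0.4722 -0.2645  0.1582] yaw -4.92 z [-0.e+00  6.e-04 -1.e+00] F [-2.4  1.1  7.6] g 0.011 q [-0.51  0.43 -0.13  1.02  0.    1.15]
```

Call:
{"api": "send_rows", "payload": {
  "moves": [
    [[0,0,0],[0,0,0],20],
    [[0,0,0],[0,0,0],35],
    [[0,0,0],[0,0,0],45],
    [[0,0,0],[0,0,0],50],
    [[0,0,0],[0,0,0],50],
    [[0,0,-15],[0,0,0],50],
    [[0,0,-40],[0,0,0],50],
    [[0,0,-80],[0,0,0],50],
    [[0,0,-120],[0,0,0],50],
    [[0,0,-150],[0,0,0],50],
    [[0,0,-150],[0,0,0],50]
  ]
}}

```text
clock: 7.55
eef_pos: [0.4746, -0.266, 0.3157]
tool_rot: [0.737, 0.676, 0.002, 0.006]
ft_force: [1.0, -0.6, 0.1]
grip_width: 0.0504
```

```bash
python3 - <<'E'
from h import *
show()
rel([.5484,-.0061,.28],77.2)
E
```

```text
t 7.55 pos [ 0.4746 -0.266   0.3157] yaw -4.92 z [ 0.0115 -0.0058 -0.9999] F [ 1.  -0.6  0.1] g 0.0504 q [-0.51  0.32  0.14  1.38  0.    1.15]
[265.4, 50.8, 35.0] [0.0064, 0.0125, -1.4332]
```

Call:
{"api": "send_rows", "payload": {
  "moves": [
    [[265,51,20],[0.006,0.012,-1.433],40],
    [[265,51,20],[0.006,0.012,-1.433],40],
    [[265,51,20],[0.006,0.012,-1.433],40],
    [[265,51,20],[0.006,0.012,-1.433],40],
    [[265,51,20],[0.006,0.012,-1.433],40],
    [[265,51,20],[0.006,0.012,-1.433],40],
    [[265,51,20],[0.006,0.012,-1.433],40],
    [[265,51,20],[0.006,0.012,-1.433],40],
    [[265,51,20],[0.006,0.012,-1.433],40],
    [[265,51,20],[0.006,0.012,-1.433],40],
    [[265,51,20],[0.006,0.012,-1.433],40],
    [[265,51,20],[0.006,0.012,-1.433],40]
  ]
}}

```text
clock: 8.55
eef_pos: [0.5483, -0.0062, 0.2943]
tool_rot: [0.109, 0.994, -0.0, -0.0]
ft_force: [-0.5, -0.3, -0.2]
grip_width: 0.0397
```

```bash
python3 - <<'E'
from h import *
from workcell import camera
show()
rel([.5486,-.0065,.21],77.2); rel([.5486,-.0065,.162],77.2)
a=camera('scene')[:,:,::-1];b=camera('top')[:,:,::-1]
cv2.imwrite('pics/s3raw.png',a);cv2.imwrite('pics/t3raw.png',b)
c=np.zeros((600,800,3),np.uint8);c[:600,:408]=tile(a,205,90,68,100,6);c[:420,416:]=tile(b,285,205,64,70,6);cv2.imwrite('pics/c3.png',c)
E
```

```text
t 8.55 pos [ 0.5483 -0.0062  0.2943] yaw 77.51 z [-3.e-04 -3.e-04 -1.e+00] F [-0.5 -0.3 -0.2] g 0.0397 q [-0.01  0.34  0.12  1.35 -0.    0.21]
[-0.4, -0.2, 84.3] [-0.0003, -0.0002, 0.0054]
[-0.4, -0.2, 132.3] [-0.0003, -0.0002, 0.0054]
```

View pics/c3.png

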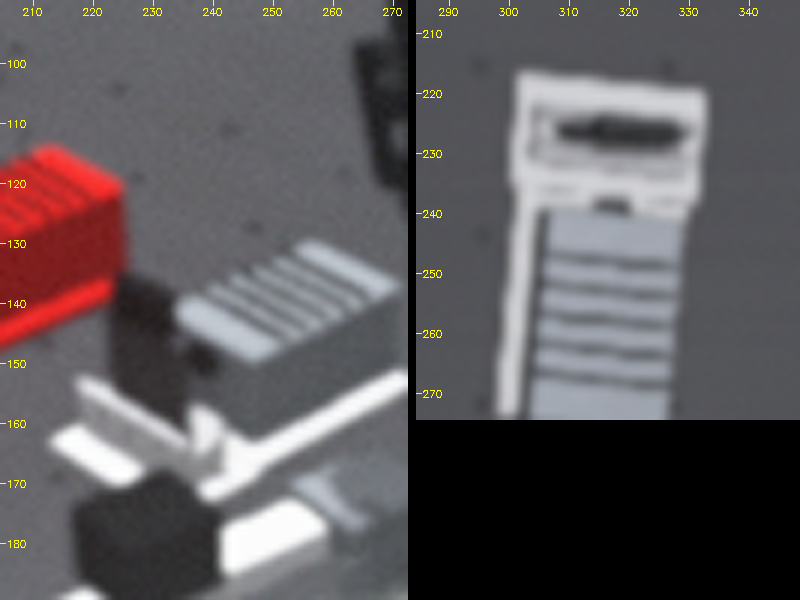

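The blade stands upright in the slot: in the top view it spans about (308–330, 226), and the plate in the scene view is around (229, 145). Next is the latch.

Call:
{"api": "send_rows", "payload": {
  "moves": [
    [[0,0,30],[0,0,0.005],40],
    [[0,0,60],[0,0,0.005],40],
    [[0,0,84],[0,0,0.005],40],
    [[0,0,84],[0,0,0.005],40],
    [[0,0,100],[0,0,0.005],40],
    [[0,0,115],[0,0,0.005],40],
    [[0,0,128],[0,0,0.005],40],
    [[0,0,132],[0,0,0.005],40],
    [[0,0,132],[0,0,0.005],40]
  ]
}}

```text
clock: 9.4
eef_pos: [0.548, -0.0064, 0.1623]
tool_rot: [0.115, 0.993, -0.0, -0.001]
ft_force: [-0.2, -0.9, -0.6]
grip_width: 0.04
```

```bash
python3 - <<'E'
from h import *
from workcell import camera
show()
a=camera('scene')[:,:,::-1];b=camera('top')[:,:,::-1]
cv2.imwrite('pics/s4raw.png',a);cv2.imwrite('pics/t4raw.png',b)
c=np.zeros((600,800,3),np.uint8);c[:,:480]=tile(a,230,140,80,100,6);c[:320,480:]=tile(b,215,165,64,64,5);cv2.imwrite('pics/c4.png',c)
E
```

```text
t 9.4 pos [ 0.548  -0.0064  0.1623] yaw 76.85 z [-1.6e-03 -2.0e-04 -1.0e+00] F [-0.2 -0.9 -0.6] g 0.04 q [-0.01  0.44 -0.1   1.04 -0.    0.22]
```

View pics/c4.png

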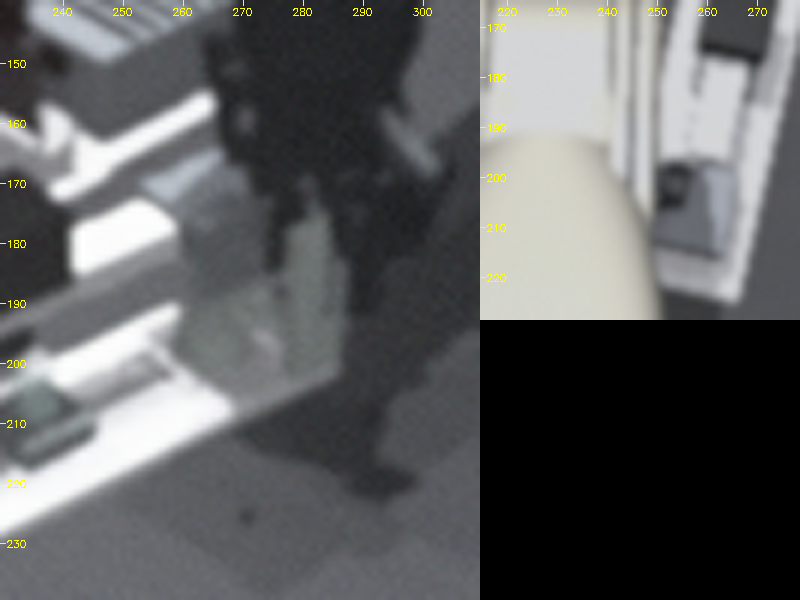

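Call:
{"api": "send_rows", "payload": {
  "moves": [
    [[0,0,0],[0,0,-0.006],25],
    [[0,0,0],[0,0,-0.006],18],
    [[0,0,0],[0,0,-0.006],12],
    [[0,0,0],[0,0,-0.006],5],
    [[0,0,0],[0,0,-0.006],5],
    [[0,0,0],[0,0,-0.006],5],
    [[0,0,0],[0,0,-0.006],5],
    [[0,0,0],[0,0,-0.006],5]
  ]
}}

```text
clock: 10.17
eef_pos: [0.5496, -0.0073, 0.165]
tool_rot: [0.112, 0.994, -0.001, 0.002]
ft_force: [-0.5, -4.1, 6.3]
grip_width: 0.0108
```

```bash
python3 - <<'E'
from h import *
show()
E
```

```text
t 10.17 pos [ 0.5496 -0.0073  0.165 ] yaw 77.18 z [ 0.0039 -0.0023 -1.    ] F [-0.5 -4.1  6.3] g 0.0108 q [-0.01  0.43 -0.1   1.04 -0.    0.21]
```

Call:
{"api": "send_rows", "payload": {
  "moves": [
    [[0,2,0],[0,0,0],5],
    [[0,4,0],[0,0,0],5],
    [[0,6,0],[0,0,0],5],
    [[0,8,0],[0,0,0],5],
    [[0,10,0],[0,0,0],5],
    [[0,12,0],[0,0,0],5],
    [[0,12,0],[0,0,0],5]
  ]
}}

```text
clock: 10.75
eef_pos: [0.552, 0.0034, 0.165]
tool_rot: [0.112, 0.994, -0.002, 0.002]
ft_force: [-0.8, -7.0, 2.6]
grip_width: 0.0112
```

```bash
python3 - <<'E'
from h import *
show()
E
```

```text
t 10.75 pos [0.552  0.0034 0.165 ] yaw 77.15 z [ 0.0032 -0.0052 -1.    ] F [-0.8 -7.   2.6] g 0.0112 q [ 0.01  0.44 -0.09  1.04 -0.01  0.23]
```

Call:
{"api": "send_rows", "payload": {
  "moves": [
    [[0,2,0],[0,0,0],5],
    [[0,4,0],[0,0,0],5],
    [[0,5,0],[0,0,0],5],
    [[0,6,0],[0,0,0],5],
    [[0,6,0],[0,0,0],5]
  ]
}}

```text
clock: 11.17
eef_pos: [0.5525, 0.0057, 0.1649]
tool_rot: [0.113, 0.994, -0.007, 0.001]
ft_force: [-1.9, -14.4, 3.0]
grip_width: 0.0111
```

```bash
python3 - <<'E'
from h import *
show()
E
```

```text
t 11.17 pos [0.5525 0.0057 0.1649] yaw 77.01 z [ 0.0012 -0.0132 -0.9999] F [ -1.9 -14.4   3. ] g 0.0111 q [ 0.02  0.44 -0.09  1.04 -0.01  0.24]
```

```bash
cat > lift.py <<'E'
from h import *
def table(thetas,p0,over,hinge_h=.090,yaw=-12.8):
    o=readout.get_obs(); R0=Ro.from_quat(o['tool_rot'])
    A=Ro.from_euler('z',yaw,degrees=True); Rn=A*Ro.from_matrix(np.array([[-1,0,0],[0,1,0],[0,0,-1.]]).T)
    h=np.array(p0)+A.apply([.2,0,0]); h[2]=hinge_h; v=A.inv().apply(np.array(p0)-h)
    for th in thetas:
        Q=A*Ro.from_rotvec([0,th,0]); p=h+Q.apply(v)+A.apply([0,over,0]); R=Q*A.inv()*Rn
        print(round(th,3),(R0.inv().apply(p-o['eef_pos'])*1000).round(1).tolist(),(R0.inv()*R).as_rotvec().round(3).tolist(),p.round(4))
E
python3 - <<'E'
from lift import *
table(np.linspace(0,.3,11),[.5525,.0057,.1649],.0025)
E
```

```text
0.0 [0.0, 2.5, -0.1] [-0.013, 0.004, -0.003] [0.5531 0.0081 0.1649]
0.03 [-2.3, 2.4, -6.0] [-0.013, 0.034, -0.004] [0.5553 0.0076 0.1709]
0.06 [-4.9, 2.3, -11.9] [-0.013, 0.064, -0.004] [0.5578 0.0071 0.1768]
0.09 [-7.6, 2.3, -17.7] [-0.012, 0.094, -0.004] [0.5604 0.0065 0.1826]
0.12 [-10.5, 2.2, -23.4] [-0.012, 0.124, -0.004] [0.5632 0.0058 0.1883]
0.15 [-13.5, 2.1, -29.0] [-0.012, 0.154, -0.004] [0.5662 0.0052 0.1939]
0.18 [-16.8, 2.1, -34.6] [-0.012, 0.184, -0.004] [0.5693 0.0045 0.1995]
0.21 [-20.1, 2.0, -40.0] [-0.012, 0.214, -0.005] [0.5726 0.0037 0.2049]
0.24 [-23.7, 2.0, -45.3] [-0.012, 0.244, -0.005] [0.576  0.0029 0.2103]
0.27 [-27.4, 1.9, -50.6] [-0.012, 0.274, -0.005] [0.5796 0.0021 0.2155]
0.3 [-31.3, 1.9, -55.7] [-0.012, 0.304, -0.005] [0.5833 0.0013 0.2207]
```

Call:
{"api": "send_rows", "payload": {
  "moves": [
    [[0,2.5,0],[-0.01,0.004,-0.003],5],
    [[-1,2.5,-3],[-0.01,0.019,-0.003],5],
    [[-2.3,2.5,-6],[-0.01,0.034,-0.004],5],
    [[-3.6,2.5,-9],[-0.01,0.049,-0.004],5],
    [[-4.9,2.5,-12],[-0.01,0.064,-0.004],5],
    [[-6.2,2.5,-15],[-0.01,0.079,-0.004],5],
    [[-7.6,2.5,-17.8],[-0.01,0.094,-0.004],5],
    [[-9,2.5,-20.6],[-0.01,0.109,-0.004],5],
    [[-10.5,2.5,-23.4],[-0.01,0.124,-0.004],5],
    [[-10.5,2.5,-23.4],[-0.01,0.124,-0.004],5]
  ]
}}

```text
clock: 12.0
eef_pos: [0.5628, 0.0031, 0.1876]
tool_rot: [0.112, 0.992, 0.002, -0.061]
ft_force: [-3.6, -13.0, -2.2]
grip_width: 0.0108
```

```bash
python3 - <<'E'
from lift import *
show();table(np.linspace(.12,.3,7),[.5525,.0057,.1649],.0025)
E
```

```text
t 12.0 pos [0.5628 0.0031 0.1876] yaw 77.1 z [-0.1201  0.0185 -0.9926] F [ -3.6 -13.   -2.2] g 0.0108 q [-0.    0.51  0.09  1.27  0.02  0.22]
0.12 [0.4, 2.7, -0.7] [-0.009, -0.002, -0.003] [0.5632 0.0058 0.1883]
0.15 [-2.0, 2.7, -6.7] [-0.009, 0.028, -0.003] [0.5662 0.0052 0.1939]
0.18 [-4.5, 2.6, -12.5] [-0.009, 0.058, -0.003] [0.5693 0.0045 0.1995]
0.21 [-7.2, 2.6, -18.4] [-0.008, 0.088, -0.003] [0.5726 0.0037 0.2049]
0.24 [-10.0, 2.6, -24.1] [-0.008, 0.118, -0.003] [0.576  0.0029 0.2103]
0.27 [-13.0, 2.5, -29.7] [-0.008, 0.148, -0.003] [0.5796 0.0021 0.2155]
0.3 [-16.2, 2.5, -35.3] [-0.008, 0.178, -0.004] [0.5833 0.0013 0.2207]
```

Call:
{"api": "send_rows", "payload": {
  "moves": [
    [[-1,2.7,-3.7],[-0.009,0.013,-0.003],5],
    [[-2,2.7,-6.7],[-0.009,0.028,-0.003],5],
    [[-3.2,2.6,-9.6],[-0.009,0.043,-0.003],5],
    [[-4.5,2.6,-12.5],[-0.009,0.058,-0.003],5],
    [[-5.8,2.6,-15.5],[-0.009,0.073,-0.003],5],
    [[-7.2,2.6,-18.4],[-0.008,0.088,-0.003],5],
    [[-8.6,2.6,-21.3],[-0.008,0.103,-0.003],5],
    [[-10,2.6,-24.1],[-0.008,0.118,-0.003],5],
    [[-11.5,2.6,-27],[-0.008,0.133,-0.003],5],
    [[-13,2.5,-29.8],[-0.008,0.148,-0.003],5],
    [[-14.6,2.5,-32.6],[-0.008,0.163,-0.003],5],
    [[-16.3,2.5,-35.6],[-0.008,0.179,-0.004],5]
  ]
}}

```text
clock: 13.0
eef_pos: [0.583, -0.0016, 0.2199]
tool_rot: [0.111, 0.982, 0.014, -0.15]
ft_force: [-1.5, -10.2, -3.0]
grip_width: 0.0111
```

```bash
python3 - <<'E'
from lift import *
show();table([.3,.303],[.5525,.0057,.1649],.0025)
E
```

```text
t 13.0 pos [ 0.583  -0.0016  0.2199] yaw 77.21 z [-0.2916  0.0599 -0.9547] F [ -1.5 -10.2  -3. ] g 0.0111 q [-0.02  0.65  0.39  1.6   0.05  0.19]
0.3 [0.5, 2.8, -0.7] [-0.006, -0.002, -0.002] [0.5833 0.0013 0.2207]
0.303 [0.3, 2.8, -1.3] [-0.006, 0.001, -0.002] [0.5837 0.0012 0.2212]
```

Call:
{"api": "send_rows", "payload": {
  "moves": [
    [[0.3,2,-1],[-0.004,0,0],5],
    [[0.3,2,-1],[-0.004,0,0],5],
    [[0.3,2,-1],[-0.004,0,0],5],
    [[0.3,2,-1],[-0.004,0,0],5],
    [[0.3,2,-1],[-0.004,0,0],5],
    [[0.3,2,-1],[-0.004,0,0],5]
  ]
}}

```text
clock: 13.5
eef_pos: [0.583, -0.0016, 0.2198]
tool_rot: [0.111, 0.982, 0.014, -0.15]
ft_force: [-1.7, -8.4, -2.4]
grip_width: 0.011
```

```bash
python3 - <<'E'
from lift import *
from workcell import camera
show()
a=camera('scene')[:,:,::-1]; show()
cv2.imwrite('pics/s5raw.png',a)
cv2.imwrite('pics/c5.png',tile(a,165,90,160,120,5))
A=Ro.from_euler('z',-12.8,degrees=True); b=np.array([.5335,-.0750,.073]); h=b+A.apply([.2,0,.017])
for th in(.25,.3,.35): print(th,proj('scene',[h+A.apply(Ro.from_rotvec([0,th,0]).apply([-.2+dx,dy,.017])) for dx,dy in((.026,-.023),(.026,.023),(-.026,-.023))]).round(1).tolist())
E
```

```text
t 13.5 pos [ 0.583  -0.0016  0.2198] yaw 77.13 z [-0.2925  0.0601 -0.9544] F [-1.7 -8.4 -2.4] g 0.011 q [-0.02  0.66  0.39  1.6   0.05  0.19]
t 13.55 pos [ 0.583  -0.0016  0.2198] yaw 77.14 z [-0.2925  0.06   -0.9544] F [-1.7 -7.4 -2.3] g 0.011 q [-0.02  0.66  0.39  1.6   0.05  0.19]
0.25 [[248.7, 158.2], [259.5, 166.2], [264.1, 147.8]]
0.3 [[247.7, 156.0], [258.5, 163.9], [262.9, 144.8]]
0.35 [[246.5, 153.8], [257.3, 161.7], [261.6, 141.8]]
```

View pics/c5.png

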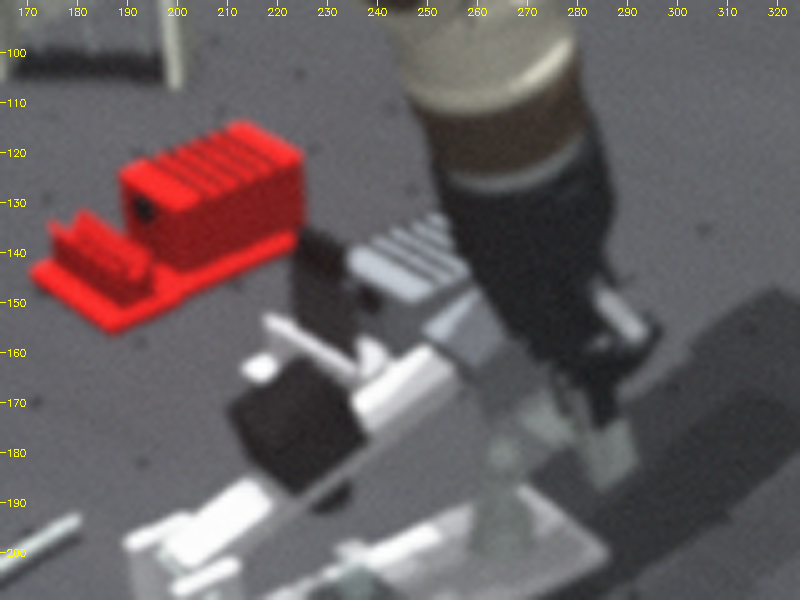

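```bash
python3 - <<'E'
from h import *
from workcell import order
show(); print(order.job_done())
E
```

```text
t 13.55 pos [ 0.583  -0.0016  0.2198] yaw 77.14 z [-0.2925  0.06   -0.9544] F [-1.7 -7.4 -2.3] g 0.011 q [-0.02  0.66  0.39  1.6   0.05  0.19]
the job is handed in; nothing more can be done
None
```

The beam is blocked and the detector arm is off its ball, held by its latch fin about 6 cm up; I handed the job in at 13.6 s.

- **Blade:** I moved it from the rack to the grey laser's slot and let go of it. It bottomed at the same tool height (158.2 mm) as on the rack's slot floor, which also stands 10 mm above the table. The later pictures show it upright in the slot.
- **Latch:** I pulled it sideways to its stop. The pull rose to about 14 N, above the spring's 7.8 N at full travel, before I lifted.
- **Arm:** In the last picture the coupler's corners lie within about 1 px of those predicted for a 0.30 rad lift, which is about 60 mm. The tool pose did not change between the last readings. The largest wrist force I read was about 15 N.
- **Checks that disagreed:** Measured heights were within about 3 mm of the text. The laser slot's sideways position was uncertain by 1–3 mm between different features in the pictures. The blade still went in with no noticeable side force.
- **Not checked:** I planned the moves to stay clear of the jar, lens mount and screwdriver, but did not measure their positions again at the end.

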